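Clamp the wooden strip in the sanding jig

TASK

Clamp the wooden strip in the jig: with a finger, swing the steel clamp strap over the strip until it meets its stop, then press the red cam lever fully down so that the clamp holds the strip. Leave the strip lying where it is, do not press the lever down before the strap is over, lift nothing, and leave the cork block, the screwdriver bit and the pencil where they lie.

Things in the scene. Friction and masses are not known exactly. Their poses are not given: they have to be found in the camera images.
- fixture: the jig, fixed to the bench: a plywood board 170 (x) x 200 (y) x 18 mm high. Origin: centre of its underside; z up. Along its -x edge runs a wooden fence, 14 mm wide, its top 30 mm above the origin (12 above the board). The clamp's steel pivot post stands at x = +55, y = 0 mm; a steel stop pin (8 mm thick, top 60 mm above the origin) at x = +10, y = -16.5 mm.
- strap (a joint): turn of the whole clamp (strap and lever together) about the upright pivot post, rad. 0: against its stop, over the strip, the strap pointing to the jig's -x. Growing values turn it away, clockwise from above: at 1.57 it points to the jig's +y. Range 0 to 1.85; starts between 1.2 and 1.75. 1 to 2 N at the strap's end move it; it stays where it is left.
- strap_bar: the strap: a flat steel bar 24 mm wide, 10 mm thick, reaching 105 mm from the pivot axis. Origin: on the pivot axis, at the bar's underside, 51 mm above the jig's origin (top at 61 mm); its own -x axis points along the bar to the free end, z up. A round rubber pad (20 mm) hangs under it 90 mm from the pivot axis, its underside 39 mm above the jig's origin, 3 mm over the strip while the lever is up. Pressing the lever draws the bar straight down by up to 4 mm, on to the strip.
- strap_end (a point): top of the bar above the rubber pad, on its middle line, 90 mm from the pivot axis; a nut and screw end (16 mm wide) stand 16 mm above this point.
- lever (a joint): cam lever, rad. 0: raised, 0.84 rad (48 degrees) above level; 0.84: fully down, level, against its stop. Starts between 0 and 0.12. It hinges 82 mm above the jig's origin, on the pivot axis, and leans away from the strap's free end: it points opposite to the strap. Press on its upper side from above: 50 mm from the pivot axis less than 8 N moves it; at its stop the resistance rises sharply; it stays where it is left.
- lever_end (a point): middle of the upper face of the red lever grip near its end, 90 mm from the lever's hinge (5 mm short of the end); the grip is 20 mm wide, 11 mm thick and reaches from 31 to 95 mm from the hinge.
- strip: loose wooden strip 48 x 290 x 18 mm, origin at the centre of its underside, long along its y; it lies on the jig's board along the fence, centre at the jig's x = -36 mm, top 36 mm above the jig's origin, and overhangs the board at both ends.
- cork_block: loose cork sanding block 36 x 60 x 26 mm on the bench, origin at the centre of its underside; leave it alone.
- bit: loose grey steel screwdriver bit 72 mm long (its y), 10 mm wide, 8 mm high, on the bench in front of the fence, origin at the centre of its underside; leave it alone.
- pencil: loose red pencil 168 mm long (its y), 9 mm thick, on the bench, origin at the centre of its underside; leave it alone.

How it is judged:
By the outcome, as a careful person would: the job done as asked, in the order asked, and still so for the second after the job is handed in, with the robot touching nothing.
It also fails if it takes over 48 s, if anything falls off the work surface, if the arm or the gripper's body presses on something with over 40 N, if the wrist force passes 120 N, or if a joint passes its speed limit or range.

ROBOT

A 6-joint arm with a two-finger parallel gripper is mounted at the origin on the work surface; the furniture and walls round the work are solid. World frame = base frame: x ahead of the robot, y to its left, z up, the work surface at z = 0. Lengths are in m, angles in degrees, forces in N, time in s.
With the tool pointing down it reaches from about 0.35 to 0.875 m from the base axis. Payload 4.2 kg.
Tool frame: the origin (TCP) lies midway between the tips of the shut fingers; the grasp point (between the pads) lies 19 mm behind it (hold_point_z is the z of the grasp point in the tool frame, in m); z points along the fingers, y is the direction in which the jaws open and shut (so a half turn about z gives the same grasp; the last joint's range is limited). The gripper opens to 87 mm and grips with 3 to 60 N. Pads are 19 mm wide; open, the fingers measure 117 mm over their backs; the gripper's body (75 mm by 190 mm) begins 51 mm behind the grasp point.
Start: joints at [81.051, 22.042, 0.453, 0, -68.411, -14.817], TCP at [0.252, 0.572, 0.223] pointing down, gripper open.
Joint ranges: [-179.83, 179.83], [-69.29, 118.12], [-61.27, 80.66], [-181.25, 117.63], [-171.15, -9.14], [-177.46, 177.46]. Speed limits (degrees/s): [159.86, 159.86, 180, 180, 180, 180].

INTERFACE

Orientations are given as a 3x3 rotation matrix whose columns are the frame's x, y, z axes.
In Python, from station import * gives the robot as it stands. The module is installed in compiled form; this text tells all that it offers.
- The arm moves only by the tool jog_arm, never from a script. Its argument "moves" is a list of rows, each a list of 7 numbers: the closure, from -1 (fully open) to 1 (shut), then the shift along the tool's x, y, z in m, then the turn, a rotation vector about the tool's x, y, z in rad. In form: [[gripper, x, y, z, wx, wy, wz], ...]. A call has exactly 10 rows; each row is the pose to reach, as a shift and turn from the pose commanded when the call began, along the tool's axes at that moment; what a row does not reach only later rows make up. A row lasts 1/12 s, in which the tool goes at most 41.7 mm and 7.16 degrees, less where a joint would pass 70% of its speed; a pose out of reach is approached as far as the arm can. A call with a gripper value outside its range is refused whole. The fingers move at their own pace and stop on an object; the grip force is fixed at half the most. Time passes only in rows, so rows that repeat a pose let the fingers close, or fill a call up. It gives the time, the measured TCP pose, the force and the opening at its end, in the units of the state.
- sense(): the state, without advancing time (a new reading comes with each control period).
- capture(name): name is "scene" or "top" or "wrist"; returns a dict with "frame" (400x640x3 uint8, red, green, blue), "fov_y" (degrees; the focal length in pixels is half the picture's height over the tangent of half this angle, whatever the lens; pixels are square), "cx", "cy" (the principal point, pixels), "world_from_camera" (4x4, takes a point from camera to world coordinates). Camera axes: x right, y down, z forward; pixel columns grow to the right and rows downward; lengths in m; the calibration is good to about 2 mm. A picture is of the moment at which its call begins. There is no depth.
- finish_job(): hands the job in, once; it reports no verdict.
The state is a dict: "time_s": time; "joints": joint angles; "joint_velocities": joint speeds; "effort": joint torques, N m; "tcp_pos": TCP position; "ee_rot": TCP orientation; "wrist_force": force on the tool from outside, world axes, zero at the start; "moment": the same for the moment, N m; "gripper_width": opening from 0.0 (shut) to 1.0 (fully open).
Only numpy, scipy, OpenCV 4.12 (cv2) and the standard library are available. Lean on these libraries where they do the work, as an engineer would, in place of code of your own. Each camera call takes 0.05 s, during which the arm holds its last target.

## Working session

There is one attempt and no reset: what is moved stays moved. The work goes in short steps, Python scripts to look and compute and a tool call to move; the robot and the scene stay as the last step left them, time stands still between calls to the robot, and variables do not carry over. Pictures are saved under pics/ and viewed, and the job is handed in when it is done.

Besides the shell and the picture viewer there is one more tool, called after "Emit:" as name(argument=value, ...), one argument or row to a line, values as JSON. jog_arm: Moves the arm, as the interface text tells. Its arguments: {"type":"object","properties":{"moves":{"type":"array"}},"required":["moves"]}

```bash
mkdir -p pics
python3 - <<'E'
from station import *
import cv2,numpy as np
s=sense();print(s)
for n in["scene","top","wrist"]:
    c=capture(n);cv2.imwrite(f"pics/{n}0.png",c["frame"][:,:,::-1]);print(n,c["fov_y"],c["cx"],c["cy"],c["world_from_camera"].round(4).tolist() if hasattr(c["world_from_camera"],'round') else c["world_from_camera"])
E
```

```text
{'time_s': 0.0, 'joints': array([ 8.10500370e+01,  2.20912660e+01,  3.81802442e-01, -3.10141962e-02,
       -6.84115215e+01, -1.48151931e+01]), 'joint_velocities': array([ 0.11118314, -0.00113542, -0.00344652, -0.01734122, -0.04178525,
        0.01366685]), 'effort': array([ 4.54885640e-04, -3.90663671e+01,  1.87404585e+01,  4.21973571e+00,
        1.09541687e-02, -1.95192233e-04]), 'tcp_pos': array([0.25161331, 0.57146645, 0.22146286]), 'ee_rot': array([[ 9.15124440e-01, -4.03170655e-01, -8.25695210e-04],
       [-4.03171497e-01, -9.15122240e-01, -2.00752343e-03],
       [ 5.37624852e-05,  2.17003053e-03, -9.99997644e-01]]), 'wrist_force': array([-0.19480584,  0.22234827,  0.36057927]), 'moment': array([ 0.03094314, -0.00246504, -0.00913292]), 'gripper_width': 0.9980919231072805}
scene 54.47022032402022 321.36478217664853 203.48732353391148 [[0.8563, -0.244, 0.4551, 0.1032], [-0.516, -0.4405, 0.7347, -0.5499], [0.0212, -0.864, -0.5031, 0.5376], [0.0, 0.0, 0.0, 1.0]]
top 50.11236905023881 320.91347318523617 199.40645095989532 [[0.0004, -0.9935, 0.114, 0.3632], [-0.9997, -0.003, -0.0226, 0.0603], [0.0228, -0.1139, -0.9932, 1.248], [0.0, 0.0, 0.0, 1.0]]
wrist 67.02902524475019 317.6441135246199 194.3110093872644 [[-0.4036, -0.882, -0.2432, 0.3176], [-0.9149, 0.3895, 0.1057, 0.5425], [0.0015, 0.2652, -0.9642, 0.3834], [0.0, 0.0, 0.0, 1.0]]
```

View pics/scene0.png

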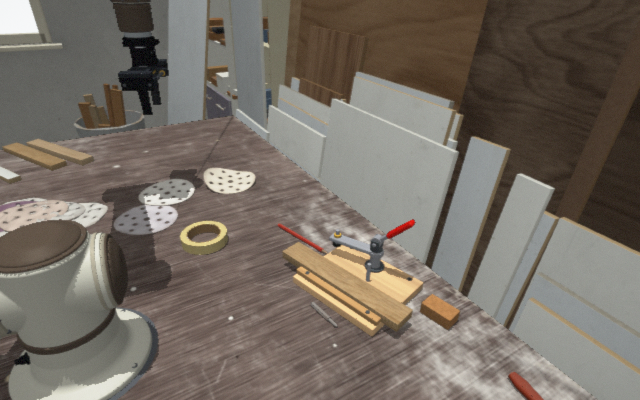

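View pics/top0.png

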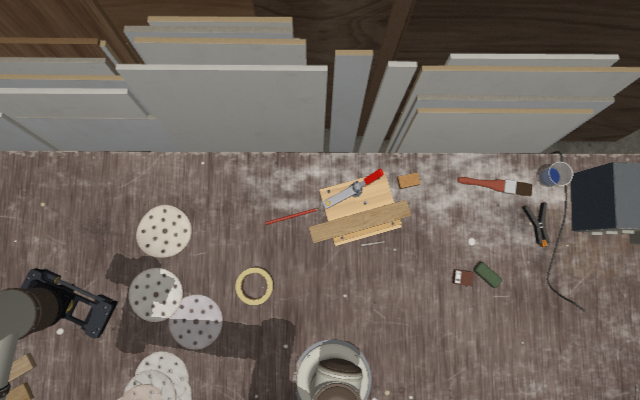

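View pics/wrist0.png

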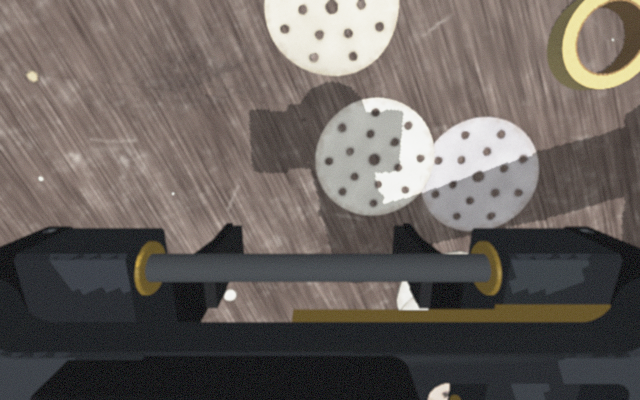

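The scene shows the jig in front of leaning panels. In the top view it is near (360,210), the red lever near (374,177), the pad end of the strap near (328,203), the cork at (408,181), the pencil at (292,216) and the bit at (372,243). I'll enlarge both views.

```bash
cat > h.py <<'E'
from station import *
import cv2,numpy as np
def ray(c,u,v):
    f=200/np.tan(np.radians(c["fov_y"]/2));T=np.array(c["world_from_camera"])
    d=T[:3,:3]@np.array([(u-c["cx"])/f,(v-c["cy"])/f,1]);return T[:3,3],d
def pz(c,u,v,z):
    o,d=ray(c,u,v);return (o+d*(z-o[2])/d[2])[:3]
def proj(c,p):
    f=200/np.tan(np.radians(c["fov_y"]/2));T=np.linalg.inv(np.array(c["world_from_camera"]))
    q=T[:3,:3]@np.array(p)+T[:3,3];return np.array([c["cx"]+f*q[0]/q[2],c["cy"]+f*q[1]/q[2]])
E
python3 - <<'E'
from h import *
c=capture("top")["frame"][140:265,250:430,::-1];cv2.imwrite("pics/top1.png",cv2.resize(c,None,fx=4.4,fy=4.4,interpolation=2))
c=capture("scene")["frame"][205:345,265:475,::-1];cv2.imwrite("pics/scene1.png",cv2.resize(c,None,fx=3.8,fy=3.8,interpolation=2))
E
```

```text
(no output)
```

View pics/top1.png

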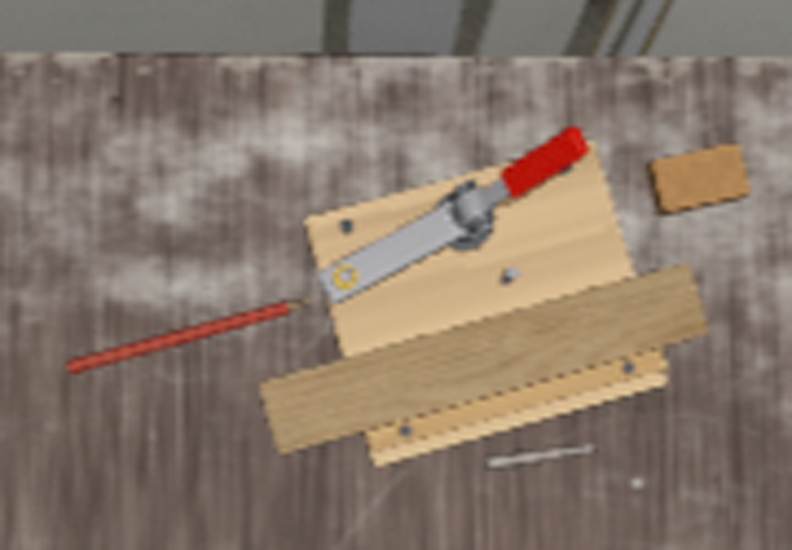

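View pics/scene1.png

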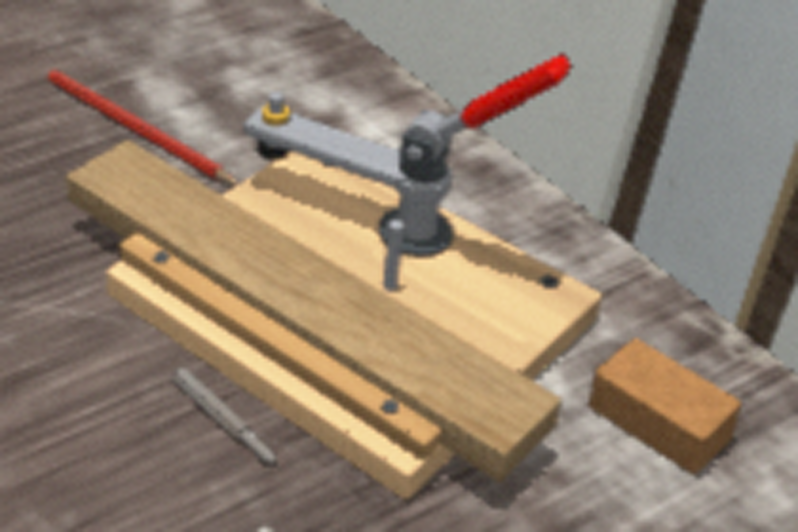

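The enlarged top view shows the strip's corners at crop (260,382), (688,263), (708,328) and (279,454). The board corners are at (305,218) and (590,140), the nut at (344,276), the pivot at about (470,205) and the lever tip at (580,137). Next I fit the jig pose from these.

```bash
cat > m.py <<'E'
from h import *
c=capture("top");P=lambda u,v,z:pz(c,250+u/4.4,140+v/4.4,z)[:2]
S=[P(*q,.036) for q in[(260,382),(688,263),(708,328),(279,454)]]
ctr=np.mean(S,0);yax=(S[0]-S[1])+(S[3]-S[2]);print("L",np.linalg.norm(S[0]-S[1]),np.linalg.norm(S[0]-S[3]))
yax/=np.linalg.norm(yax);xax=np.array([yax[1],-yax[0]])
print("strip",ctr,"x",xax,np.degrees(np.arctan2(xax[1],xax[0])))
# board corners
B=[P(305,218,.018),P(590,140,.018),P(634,277,.018)];print("board corners",B, np.linalg.norm(B[0]-B[1]))
d=B[0]-B[1];print("board ang",np.degrees(np.arctan2(-d[0],d[1])))
xb=(B[0]+B[1])/2-.085*xax;print("jig centre from board",xb," from strip", ctr+.036*xax)
print("pivot fr board",xb+.055*xax)
nut=P(344,276,.069);print("nut",nut)
E
python3 m.py
python3 - <<'E'
from h import *
# red mask + wall
c=capture("top");f=c["frame"].astype(int);m=(f[...,0]>150)&(f[...,1]<60)
n,l,s,ce=cv2.connectedComponentsWithStats(m.astype(np.uint8))
for i in range(1,n):
    if s[i,4]>20: print(s[i],ce[i],pz(c,*ce[i],.13))
print("panel foot",pz(c,360,152,0),pz(c,250,152,0))
s=capture("scene");print([pz(s,u,v,0) for u,v in[(330,205),(430,262)]])
E
```

```text
L 0.28901201080773836 0.047680196645135516
strip [ 0.44086211 -0.07915394] x [0.96132843 0.27540453] 15.98612288651157
board corners [array([0.53307615, 0.03691689]), array([ 0.58611195, -0.15261177]), array([ 0.49456812, -0.18024479])] 0.19680931334336083
board ang 15.633212327990572
jig centre from board [ 0.47788113 -0.08125683]  from strip [ 0.47546994 -0.06923937]
pivot fr board [ 0.5307542  -0.06610958]
nut [0.48922508 0.01326952]
[364 169  19  16 133] [373.32330827 176.30075188] [ 0.5536086  -0.10433064  0.13      ]
panel foot [ 0.64896236 -0.08462828  0.        ] [0.64711139 0.24212546 0.        ]
[array([0.60596681, 0.21666465, 0.        ]), array([ 0.66694808, -0.10072019,  0.        ])]
```

```bash
cat >> m.py <<'E'
print("pin",P(511,272,.058),"post cap",P(468,205,.092))
t=np.radians(15.85);xa=np.array([np.cos(t),np.sin(t)]);ya=np.array([-xa[1],xa[0]])
for nm,q,o in[("pin",P(511,272,.058),(.010,-.0165)),("b0",B[0],(.085,.1)),("b1",B[1],(.085,-.1)),("b2",B[2],None)]:
    if o: print(nm,q-o[0]*xa-o[1]*ya)
s=capture("scene");Q=lambda u,v,z:pz(s,265+u/3.8,205+v/3.8,z)[:2]
print("scene: b1",Q(600,298,.018)-.085*xa+.1*ya,"strip",[Q(*q,.036) for q in[(130,142),(68,178),(559,405),(493,443)]])
print("scene nut",Q(277,100,.075),"pin",Q(396,224,.06)-.01*xa+.0165*ya)
E
python3 m.py|tail -7
```

```text
nut [0.48922508 0.01326952]
pin [ 0.49327398 -0.09372539] post cap [ 0.53137334 -0.06300976]
pin [ 0.4791477  -0.08058392]
b0 [ 0.47861983 -0.0824963 ]
b1 [ 0.47703166 -0.07962895]
scene: b1 [ 0.4778532  -0.08506471] strip [array([0.42745809, 0.06146652]), array([0.38153482, 0.04850853]), array([ 0.50205633, -0.2159358 ]), array([ 0.4605759, -0.2183749])]
scene nut [0.49199862 0.00875117] pin [ 0.482187   -0.08345001]
```

Emit:
jog_arm(
  moves=[
    [1,0.016,0.013,0,0,0,0.116],
    [1,0.032,0.026,0,0,0,0.232],
    [1,0.048,0.039,0,0,0,0.347],
    [1,0.063,0.052,0,0,0,0.463],
    [1,0.079,0.065,0,0,0,0.579],
    [1,0.095,0.078,0,0,0,0.695],
    [1,0.111,0.091,0,0,0,0.811],
    [1,0.127,0.104,0,0,0,0.926],
    [1,0.143,0.117,0,0,0,1.042],
    [1,0.1585,0.13,0,0,0,1.158],
  ],
)

```text
time_s: 1.33
tcp_pos: [0.3449, 0.3882, 0.2228]
ee_rot: [[-0.008, -1.0, 0.0], [-1.0, 0.008, 0.0], [-0.0, -0.0, -1.0]]
wrist_force: [0.3, -0.1, 0.5]
gripper_width: 0.324
```

```bash
cat > st.py <<'E'
from h import *
import sys
def st():
    s=sense();R=s["ee_rot"];print("t",round(s["time_s"],2),"tcp",s["tcp_pos"].round(4),"yaw",np.degrees(np.arctan2(R[1,0],R[0,0])).round(1),"tilt",R[2].round(3),"F",s["wrist_force"].round(1),"w",round(s["gripper_width"],3),"j",s["joints"].round(0));return s
def rel(s,p,yaw):
    R=s["ee_rot"];y0=np.degrees(np.arctan2(R[1,0],R[0,0]));d=R.T@(np.array(p)-s["tcp_pos"])
    return d.round(4),np.radians(-((yaw-y0+180)%360-180)).round(3)
if __name__=="__main__":
    s=st()
    if len(sys.argv)>1:
        a=list(map(float,sys.argv[1:]));print(rel(s,a[:3],a[3]))
E
python3 st.py .5297 .0229 .223 137
```

```text
t 1.33 tcp [0.3449 0.3882 0.2228] yaw -90.4 tilt [-0. -0. -1.] F [ 0.3 -0.1  0.5] w 0.324 j [ 66.  12. -14.   0. -64. -67.]
(array([ 3.639e-01, -1.876e-01, -3.000e-04]), np.float64(2.314))
```

Emit:
jog_arm(
  moves=[
    [1,0.018,-0.0095,0,0,0,0.116],
    [1,0.036,-0.019,0,0,0,0.232],
    [1,0.055,-0.028,0,0,0,0.347],
    [1,0.073,-0.038,0,0,0,0.463],
    [1,0.091,-0.047,0,0,0,0.579],
    [1,0.109,-0.056,0,0,0,0.695],
    [1,0.127,-0.066,0,0,0,0.811],
    [1,0.146,-0.075,0,0,0,0.926],
    [1,0.164,-0.085,0,0,0,1.042],
    [1,0.182,-0.094,0,0,0,1.157],
  ],
)

```text
time_s: 2.17
tcp_pos: [0.4386, 0.206, 0.2228]
ee_rot: [[-0.919, -0.395, 0.001], [-0.395, 0.919, 0.0], [-0.001, 0.0, -1.0]]
wrist_force: [0.4, 1.0, -0.9]
gripper_width: 0.003
```

```bash
python3 st.py .5297 .0229 .223 137
```

```text
t 2.17 tcp [0.4386 0.206  0.2228] yaw -156.7 tilt [-0.001  0.    -1.   ] F [ 0.4  1.  -0.9] w 0.003 j [  44.    8.  -19.    0.  -63. -111.]
(array([-1.130e-02, -2.042e-01, -2.000e-04]), np.float64(1.157))
```

Emit:
jog_arm(
  moves=[
    [1,-0.001,-0.02,0,0,0,0.116],
    [1,-0.002,-0.041,0,0,0,0.232],
    [1,-0.003,-0.061,0,0,0,0.347],
    [1,-0.005,-0.082,0,0,0,0.463],
    [1,-0.006,-0.102,0,0,0,0.579],
    [1,-0.007,-0.123,0,0,0,0.695],
    [1,-0.008,-0.143,0,0,0,0.811],
    [1,-0.009,-0.163,0,0,0,0.926],
    [1,-0.01,-0.184,0,0,0,1.042],
    [1,-0.0113,-0.204,0,0,0,1.157],
  ],
)

```text
time_s: 3.0
tcp_pos: [0.5305, 0.0235, 0.2227]
ee_rot: [[-0.731, 0.682, 0.0], [0.682, 0.731, 0.0], [-0.0, 0.0, -1.0]]
wrist_force: [0.0, 0.3, 1.4]
gripper_width: 0.005
```

```bash
python3 st.py .5297 .0229 .045 137
python3 - <<'E'
from h import *
c=capture("wrist");cv2.imwrite("pics/w2.png",c["frame"][:,:,::-1])
c=capture("top")["frame"][120:265,250:430,::-1];cv2.imwrite("pics/t2.png",cv2.resize(c,None,fx=4,fy=4,interpolation=2))
E
```

```text
t 3.0 tcp [0.5305 0.0235 0.2227] yaw 137.0 tilt [-0.  0. -1.] F [0.  0.3 1.4] w 0.005 j [  20.   13.  -13.    0.  -64. -153.]
(array([ 0.0002, -0.001 ,  0.1777]), np.float64(-0.0))
```

View pics/w2.png

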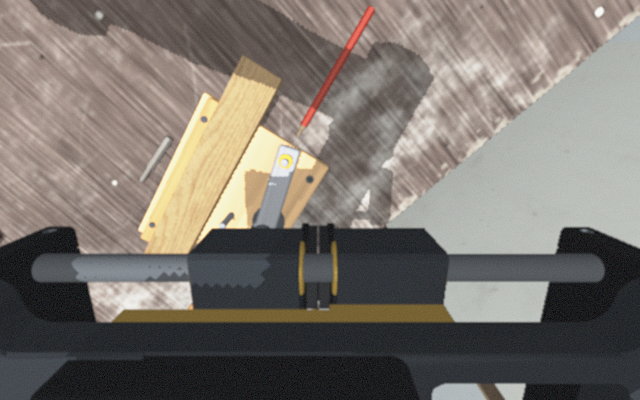

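View pics/t2.png

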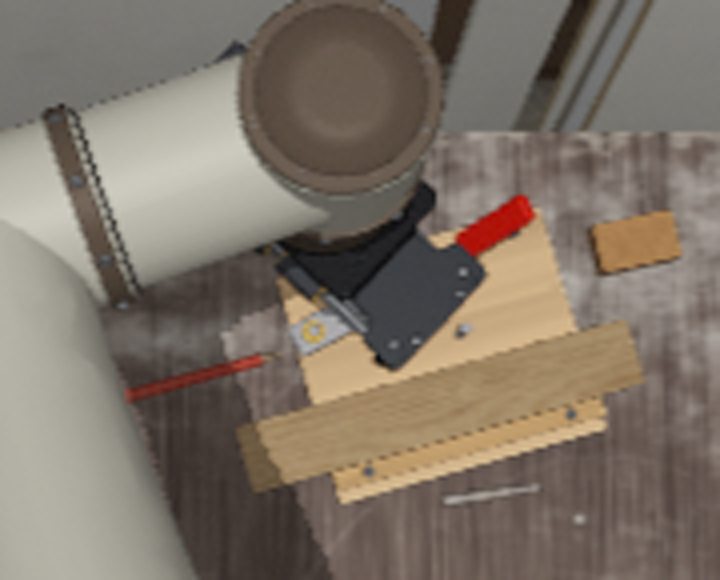

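The wrist view shows the shut fingers, with the strap's nut at (286,161). The top view shows the gripper beside the strap and clear of the lever. I'll check the strap's position with the wrist camera before going down.

Run:
```python
from h import *
c=capture("wrist")
print("nut",pz(c,286,161,.07),"barcorner",pz(c,279,146,.061),pz(c,299,150,.061),"edge far",pz(c,281,220,.061),"pencil tip",pz(c,299,133,.005))
print("board corner",pz(c,327,166,.018), "edge panel", pz(c,500,140,0))
```

```text
nut [0.49168154 0.01361189 0.07      ] barcorner [0.47556855 0.01776452 0.061     ] [0.49312    0.03038266 0.061     ] edge far [ 0.53631403 -0.03959098  0.061     ] pencil tip [0.48074407 0.0376824  0.005     ]
board corner [0.53267533 0.03640777 0.018     ] edge panel [0.65931723 0.21616438 0.        ]
```

Emit:
jog_arm(
  moves=[
    [1,0,0,0.02,0,0,0],
    [1,0,0,0.045,0,0,0],
    [1,0,0,0.07,0,0,0],
    [1,0,0,0.095,0,0,0],
    [1,0,0,0.12,0,0,0],
    [1,0,0,0.14,0,0,0],
    [1,0,0,0.158,0,0,0],
    [1,0,0,0.17,0,0,0],
    [1,0,0,0.177,0,0,0],
    [1,0,0,0.177,0,0,0],
  ],
)

```text
time_s: 3.98
tcp_pos: [0.529, 0.0249, 0.0442]
ee_rot: [[-0.736, 0.677, -0.003], [0.677, 0.736, -0.001], [0.002, -0.003, -1.0]]
wrist_force: [0.2, -0.3, 0.2]
gripper_width: 0.007
```

```bash
cat > sw.py <<'E'
from st import *
# rows: strap angle a (deg), finger on clockwise side
def path(a0,a1,y0,y1,n=10,r=.08,z=.045,gap=0):
    s=st();piv=np.array([.531,-.0665])
    for k in range(1,n+1):
        a=a0+(a1-a0)*k/n;y=y0+(y1-y0)*k/n;d=np.radians(abs(a-y))
        off=.012+.015*np.cos(d)+.0095*np.sin(d)+gap
        A=np.radians(a);p=piv+r*np.array([np.cos(A),np.sin(A)])+off*np.array([np.sin(A),-np.cos(A)])
        dd,w=rel(s,[*p,z],y);print([1,*dd.round(4).tolist(),0,0,float(w)],p.round(3))
a=list(map(float,sys.argv[1:]));path(*a)
E
python3 sw.py 119 91 137 157
```

```text
t 3.98 tcp [0.529  0.0249 0.0442] yaw 137.4 tilt [ 0.002 -0.003 -1.   ] F [ 0.2 -0.3  0.2] w 0.007 j [  20.   25.  -25.   -0.  -40. -153.]
[1, 0.0006, -0.0095, -0.0007, 0, 0, -0.028] [0.522 0.018]
[1, -0.0023, -0.0063, -0.0007, 0, 0, -0.063] [0.526 0.019]
[1, -0.0053, -0.0033, -0.0008, 0, 0, -0.098] [0.531 0.019]
[1, -0.0084, -0.0006, -0.0008, 0, 0, -0.133] [0.535 0.019]
[1, -0.0116, 0.0018, -0.0008, 0, 0, -0.168] [0.539 0.018]
[1, -0.0148, 0.004, -0.0008, 0, 0, -0.202] [0.543 0.018]
[1, -0.018, 0.006, -0.0008, 0, 0, -0.237] [0.546 0.017]
[1, -0.0212, 0.0077, -0.0008, 0, 0, -0.272] [0.55  0.016]
[1, -0.0244, 0.0092, -0.0008, 0, 0, -0.307] [0.553 0.015]
[1, -0.0275, 0.0105, -0.0008, 0, 0, -0.342] [0.556 0.014]
```

```bash
python3 sw.py 113 145 137 157
```

```text
t 3.98 tcp [0.529  0.0249 0.0442] yaw 137.4 tilt [ 0.002 -0.003 -1.   ] F [ 0.2 -0.3  0.2] w 0.007 j [  20.   25.  -25.   -0.  -40. -153.]
[1, 0.0006, -0.0095, -0.0007, 0, 0, -0.028] [0.522 0.018]
[1, 0.0037, -0.0132, -0.0007, 0, 0, -0.063] [0.517 0.018]
[1, 0.0065, -0.0171, -0.0007, 0, 0, -0.098] [0.513 0.017]
[1, 0.0092, -0.0212, -0.0007, 0, 0, -0.133] [0.508 0.016]
[1, 0.0116, -0.0254, -0.0007, 0, 0, -0.168] [0.503 0.014]
[1, 0.0137, -0.0297, -0.0007, 0, 0, -0.202] [0.499 0.012]
[1, 0.0156, -0.0342, -0.0006, 0, 0, -0.237] [0.494 0.01 ]
[1, 0.0173, -0.0387, -0.0006, 0, 0, -0.272] [0.49  0.008]
[1, 0.0186, -0.0434, -0.0006, 0, 0, -0.307] [0.486 0.006]
[1, 0.0198, -0.0481, -0.0006, 0, 0, -0.342] [0.482 0.003]
```

Emit:
jog_arm(
  moves=[
    [1,0.0006,-0.0095,-0.0007,0,0,-0.028],
    [1,0.0037,-0.0132,-0.0007,0,0,-0.063],
    [1,0.0065,-0.0171,-0.0007,0,0,-0.098],
    [1,0.009,-0.021,-0.0007,0,0,-0.133],
    [1,0.0116,-0.0254,-0.0007,0,0,-0.168],
    [1,0.0137,-0.0297,-0.0007,0,0,-0.202],
    [1,0.0156,-0.0342,-0.0006,0,0,-0.237],
    [1,0.0173,-0.0387,-0.0006,0,0,-0.272],
    [1,0.0186,-0.0434,-0.0006,0,0,-0.307],
    [1,0.0198,-0.048,-0.0006,0,0,-0.342],
  ],
)

```text
time_s: 4.82
tcp_pos: [0.4845, 0.0034, 0.0477]
ee_rot: [[-0.921, 0.389, 0.004], [0.389, 0.921, 0.001], [-0.004, 0.003, -1.0]]
wrist_force: [1.3, 0.3, 0.3]
gripper_width: 0.003
```

```bash
python3 sw.py 145 177 157 182
python3 - <<'E'
from h import *
c=capture("scene")["frame"][180:345,240:475,::-1];cv2.imwrite("pics/s3.png",cv2.resize(c,None,fx=3.2,fy=3.2,interpolation=2))
E
```

```text
t 4.82 tcp [0.4845 0.0034 0.0477] yaw 157.1 tilt [-0.004  0.003 -1.   ] F [1.3 0.3 0.3] w 0.003 j [  20.   21.  -32.    0.  -37. -133.]
[1, 0.0046, -0.0057, 0.0027, 0, 0, -0.042] [ 0.478 -0.   ]
[1, 0.0067, -0.01, 0.0027, 0, 0, -0.085] [ 0.474 -0.003]
[1, 0.0086, -0.0145, 0.0027, 0, 0, -0.129] [ 0.471 -0.007]
[1, 0.0103, -0.019, 0.0026, 0, 0, -0.173] [ 0.468 -0.01 ]
[1, 0.0117, -0.0236, 0.0026, 0, 0, -0.216] [ 0.465 -0.014]
[1, 0.0128, -0.0283, 0.0026, 0, 0, -0.26] [ 0.462 -0.018]
[1, 0.0137, -0.033, 0.0026, 0, 0, -0.304] [ 0.459 -0.022]
[1, 0.0143, -0.0378, 0.0026, 0, 0, -0.347] [ 0.457 -0.026]
[1, 0.0146, -0.0426, 0.0026, 0, 0, -0.391] [ 0.454 -0.03 ]
[1, 0.0146, -0.0475, 0.0025, 0, 0, -0.435] [ 0.453 -0.035]
```

View pics/s3.png

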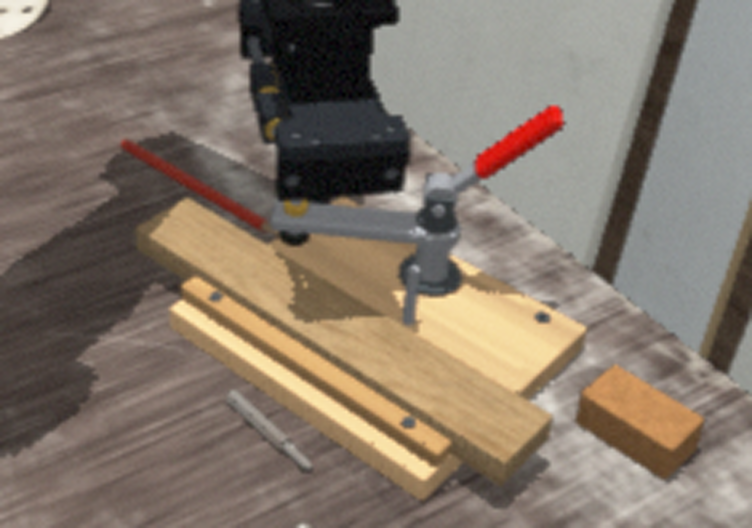

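The strap has swung toward the strip, with the nut now at crop (293,208). The lever is still raised at (520,140). I'll continue the swing.

Emit:
jog_arm(
  moves=[
    [1,0.0046,-0.0057,0,0,0,-0.042],
    [1,0.0067,-0.01,0,0,0,-0.085],
    [1,0.0086,-0.0145,0,0,0,-0.129],
    [1,0.0103,-0.019,0,0,0,-0.173],
    [1,0.0117,-0.0236,0,0,0,-0.216],
    [1,0.0128,-0.0283,0,0,0,-0.26],
    [1,0.0137,-0.033,0,0,0,-0.304],
    [1,0.0143,-0.0378,0,0,0,-0.347],
    [1,0.0146,-0.0426,0,0,0,-0.391],
    [1,0.0146,-0.0475,0,0,0,-0.435],
  ],
)

```text
time_s: 5.7
tcp_pos: [0.4523, -0.0347, 0.0474]
ee_rot: [[-0.999, -0.035, 0.004], [-0.035, 0.999, 0.001], [-0.004, 0.001, -1.0]]
wrist_force: [1.2, 0.6, 0.8]
gripper_width: 0.004
```

```bash
python3 sw.py 177 196 182 196
```

```text
t 5.7 tcp [ 0.4523 -0.0347  0.0474] yaw -178.0 tilt [-0.004  0.001 -1.   ] F [1.2 0.6 0.8] w 0.004 j [  16.   18.  -36.    0.  -35. -104.]
[1, 0.0009, -0.0025, 0.0023, 0, 0, -0.025] [ 0.452 -0.037]
[1, 0.0019, -0.0052, 0.0023, 0, 0, -0.049] [ 0.451 -0.04 ]
[1, 0.0028, -0.0079, 0.0023, 0, 0, -0.073] [ 0.45  -0.043]
[1, 0.0036, -0.0107, 0.0023, 0, 0, -0.098] [ 0.449 -0.046]
[1, 0.0044, -0.0134, 0.0023, 0, 0, -0.122] [ 0.448 -0.048]
[1, 0.005, -0.0163, 0.0023, 0, 0, -0.147] [ 0.448 -0.051]
[1, 0.0056, -0.0191, 0.0023, 0, 0, -0.171] [ 0.447 -0.054]
[1, 0.006, -0.0219, 0.0023, 0, 0, -0.196] [ 0.447 -0.057]
[1, 0.0064, -0.0248, 0.0023, 0, 0, -0.22] [ 0.447 -0.06 ]
[1, 0.0066, -0.0276, 0.0023, 0, 0, -0.245] [ 0.447 -0.063]
```

Emit:
jog_arm(
  moves=[
    [1,0.0009,-0.0025,0,0,0,-0.025],
    [1,0.0019,-0.0052,0,0,0,-0.049],
    [1,0.0028,-0.0079,0,0,0,-0.073],
    [1,0.0036,-0.0107,0,0,0,-0.098],
    [1,0.0044,-0.0134,0,0,0,-0.122],
    [1,0.005,-0.0163,0,0,0,-0.147],
    [1,0.0056,-0.0191,0,0,0,-0.171],
    [1,0.006,-0.0215,0,0,0,-0.196],
    [1,0.0064,-0.024,0,0,0,-0.22],
    [1,0.0064,-0.025,0,0,0,-0.245],
  ],
)

```text
time_s: 6.53
tcp_pos: [0.4464, -0.0601, 0.0472]
ee_rot: [[-0.962, -0.275, 0.003], [-0.275, 0.962, 0.001], [-0.003, -0.0, -1.0]]
wrist_force: [-0.1, 0.1, -0.6]
gripper_width: 0.002
```

```bash
python3 sw.py 195 199 196 196
python3 - <<'E'
from h import *
c=capture("scene")["frame"][180:345,240:475,::-1];cv2.imwrite("pics/s4.png",cv2.resize(c,None,fx=3.2,fy=3.2,interpolation=2))
E
```

```text
t 6.53 tcp [ 0.4464 -0.0601  0.0472] yaw -164.1 tilt [-0.003 -0.    -1.   ] F [-0.1  0.1 -0.6] w 0.002 j [ 13.  18. -36.   0. -35. -87.]
[1, 0.0001, -0.0015, 0.0022, 0, 0, -0.001] [ 0.447 -0.062]
[1, 0.0003, -0.0021, 0.0022, 0, 0, -0.001] [ 0.447 -0.062]
[1, 0.0005, -0.0027, 0.0022, 0, 0, -0.001] [ 0.447 -0.063]
[1, 0.0007, -0.0032, 0.0022, 0, 0, -0.001] [ 0.447 -0.063]
[1, 0.0009, -0.0037, 0.0022, 0, 0, -0.001] [ 0.447 -0.064]
[1, 0.0011, -0.0042, 0.0022, 0, 0, -0.001] [ 0.447 -0.064]
[1, 0.0012, -0.0047, 0.0022, 0, 0, -0.001] [ 0.446 -0.065]
[1, 0.0014, -0.0052, 0.0022, 0, 0, -0.001] [ 0.446 -0.066]
[1, 0.0016, -0.0057, 0.0022, 0, 0, -0.001] [ 0.446 -0.066]
[1, 0.0018, -0.0062, 0.0022, 0, 0, -0.001] [ 0.446 -0.067]
```

View pics/s4.png

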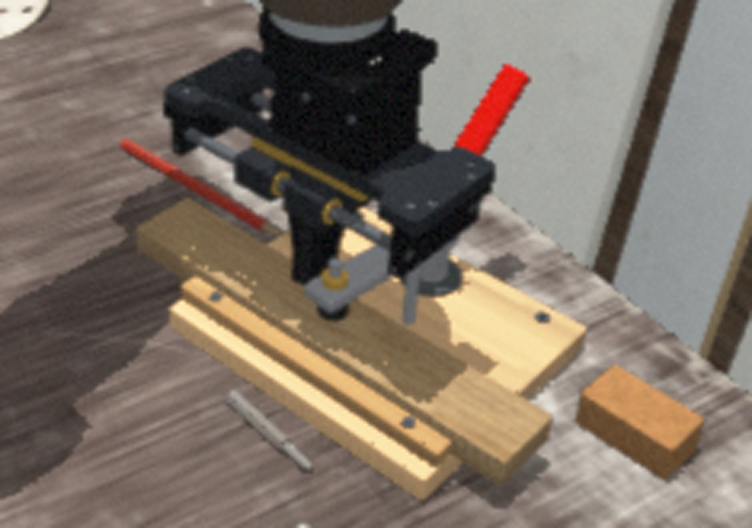

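The strap is over the strip, with the nut at crop (335,272), and close to the pin at (410,300). I'll creep until the force rises.

Emit:
jog_arm(
  moves=[
    [1,0,-0.0005,0,0,0,0],
    [1,0,-0.001,0,0,0,0],
    [1,0,-0.0015,0,0,0,0],
    [1,0,-0.002,0,0,0,0],
    [1,0,-0.0025,0,0,0,0],
    [1,0,-0.003,0,0,0,0],
    [1,0,-0.0035,0,0,0,0],
    [1,0,-0.004,0,0,0,0],
    [1,0,-0.004,0,0,0,0],
    [1,0,-0.004,0,0,0,0],
  ],
)

```text
time_s: 7.42
tcp_pos: [0.4464, -0.0644, 0.0461]
ee_rot: [[-0.962, -0.273, -0.0], [-0.273, 0.962, -0.0], [0.0, -0.0, -1.0]]
wrist_force: [0.4, -0.2, 0.6]
gripper_width: 0.005
```

Emit:
jog_arm(
  moves=[
    [1,0,-0.0005,0,0,0,0],
    [1,0,-0.001,0,0,0,0],
    [1,0,-0.0015,0,0,0,0],
    [1,0,-0.002,0,0,0,0],
    [1,0,-0.0025,0,0,0,0],
    [1,0,-0.003,0,0,0,0],
    [1,0,-0.0035,0,0,0,0],
    [1,0,-0.004,0,0,0,0],
    [1,0,-0.004,0,0,0,0],
    [1,0,-0.004,0,0,0,0],
  ],
)

```text
time_s: 8.25
tcp_pos: [0.4477, -0.0682, 0.0462]
ee_rot: [[-0.962, -0.273, 0.0], [-0.273, 0.962, -0.0], [-0.0, -0.0, -1.0]]
wrist_force: [-0.6, 0.6, -0.9]
gripper_width: 0.003
```

```bash
python3 st.py
python3 - <<'E'
from h import *
c=capture("scene")["frame"][180:345,240:475,::-1];cv2.imwrite("pics/s5.png",cv2.resize(c,None,fx=3.2,fy=3.2,interpolation=2))
E
```

```text
t 8.25 tcp [ 0.4477 -0.0682  0.0462] yaw -164.1 tilt [-0. -0. -1.] F [-0.6  0.6 -0.9] w 0.003 j [ 12.  18. -36.   0. -35. -86.]
```

View pics/s5.png

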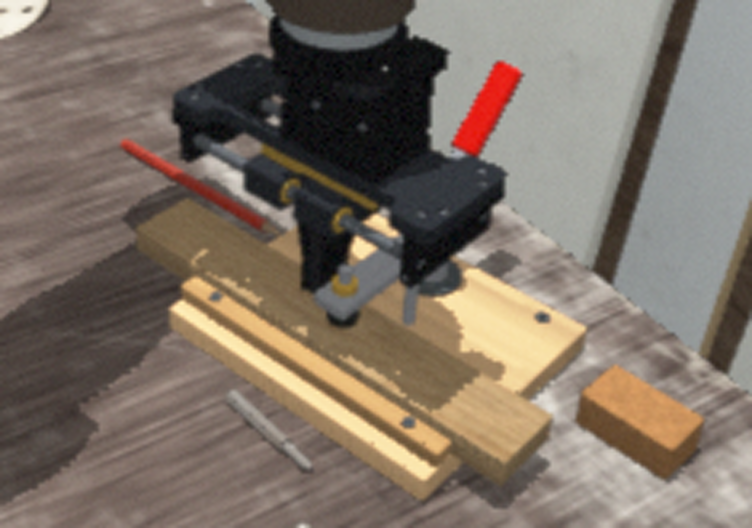

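Run:
```python
from h import *
c=capture("scene")
xa=np.array([.962,.273]);piv=np.array([.531,-.0665]);t=piv-.09*xa
print(pz(c,347.8,269.7,.069),t,proj(c,[*t,.069]), (proj(c,[*t,.069])-[240,180])*3.2)
```

```text
[ 0.44392655 -0.09887641  0.069     ] [ 0.44442 -0.09107] [345.6594555  267.25874101] [338.11025759 279.22797123]
```

Emit:
jog_arm(
  moves=[
    [1,0,-0.0005,0,0,0,0],
    [1,0,-0.001,0,0,0,0],
    [1,0,-0.0015,0,0,0,0],
    [1,0,-0.002,0,0,0,0],
    [1,0,-0.0025,0,0,0,0],
    [1,0,-0.003,0,0,0,0],
    [1,0,-0.003,0,0,0,0],
    [1,0,-0.003,0,0,0,0],
    [1,0,-0.003,0,0,0,0],
    [1,0,-0.003,0,0,0,0],
  ],
)

```text
time_s: 9.18
tcp_pos: [0.4481, -0.0703, 0.046]
ee_rot: [[-0.962, -0.273, -0.0], [-0.273, 0.962, 0.001], [0.0, 0.001, -1.0]]
wrist_force: [-2.2, 6.2, 1.4]
gripper_width: 0.005
```

Emit:
jog_arm(
  moves=[
    [1,0,-0.0005,0,0,0,0],
    [1,0,-0.001,0,0,0,0],
    [1,0,-0.001,0,0,0,0],
    [1,0,-0.001,0,0,0,0],
    [1,0,-0.001,0,0,0,0],
    [1,0,-0.001,0,0,0,0],
    [1,0,-0.001,0,0,0,0],
    [1,0,-0.001,0,0,0,0],
    [1,0,-0.001,0,0,0,0],
    [1,0,-0.001,0,0,0,0],
  ],
)

```text
time_s: 10.02
tcp_pos: [0.4481, -0.0708, 0.046]
ee_rot: [[-0.962, -0.273, -0.001], [-0.273, 0.962, 0.001], [0.0, 0.002, -1.0]]
wrist_force: [-2.6, 9.8, 1.5]
gripper_width: 0.004
```

The force rises stiffly to about 10 N, so the strap is on its stop. I back off sideways and then raise.

Emit:
jog_arm(
  moves=[
    [1,0,0.005,0,0,0,0],
    [1,0,0.015,0,0,0,0],
    [1,0,0.025,0,0,0,0],
    [1,0,0.03,0,0,0,0],
    [1,0,0.03,-0.03,0,0,0],
    [1,0,0.03,-0.06,0,0,0],
    [1,0,0.03,-0.09,0,0,0],
    [1,0,0.03,-0.12,0,0,0],
    [1,0,0.03,-0.15,0,0,0],
    [1,0,0.03,-0.16,0,0,0],
  ],
)

```text
time_s: 10.85
tcp_pos: [0.4426, -0.0427, 0.2109]
ee_rot: [[-0.962, -0.275, 0.009], [-0.275, 0.962, 0.001], [-0.008, -0.002, -1.0]]
wrist_force: [1.4, 0.4, -0.3]
gripper_width: 0.004
```

```bash
python3 st.py
python3 - <<'E'
from h import *
c=capture("scene")["frame"][160:345,240:475,::-1];cv2.imwrite("pics/s6.png",cv2.resize(c,None,fx=3.2,fy=3.2,interpolation=2))
c=capture("top")["frame"][140:265,270:450,::-1];cv2.imwrite("pics/t6.png",cv2.resize(c,None,fx=4.4,fy=4.4,interpolation=2))
E
```

```text
t 10.85 tcp [ 0.4426 -0.0427  0.2109] yaw -164.1 tilt [-0.008 -0.002 -1.   ] F [ 1.4  0.4 -0.3] w 0.004 j [ 16.   4. -25.   0. -60. -90.]
```

View pics/s6.png

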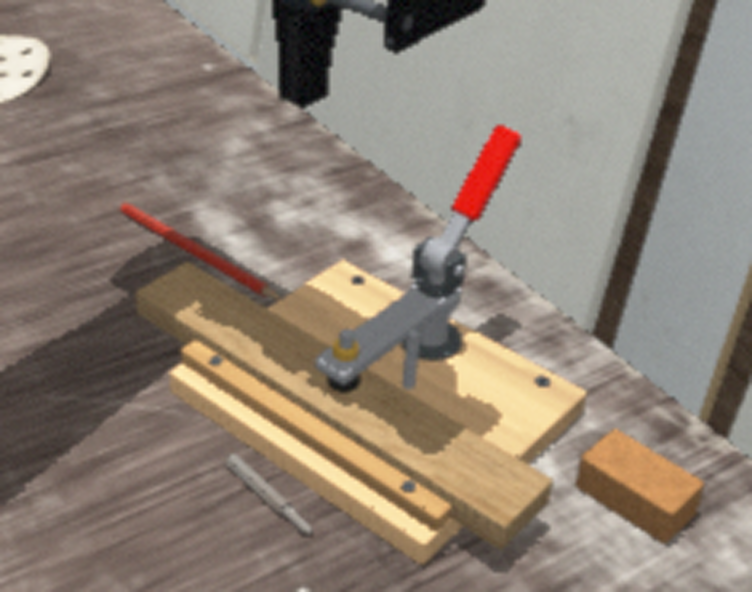

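View pics/t6.png

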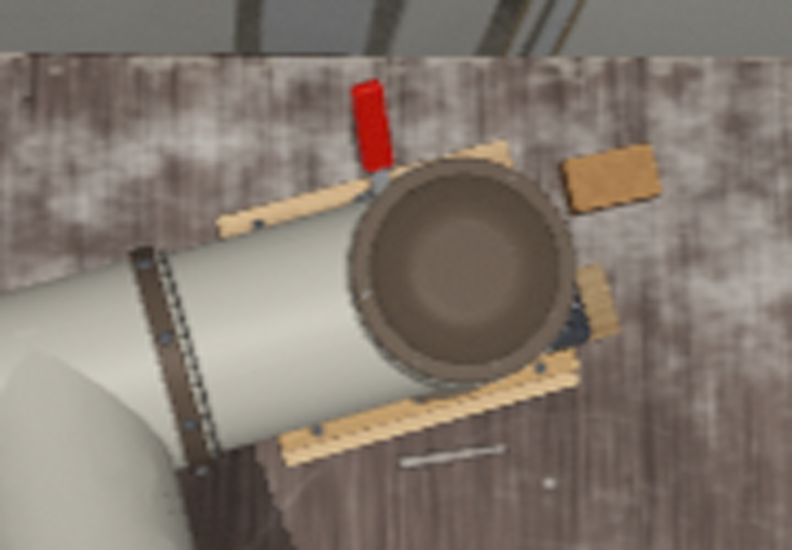

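The strap lies over the strip beside the pin. In the top crop the lever runs from (378,170) to (367,83). Next I work out the lever's line.

```bash
python3 - <<'E'
from h import *
c=capture("top");P=lambda u,v,z:pz(c,270+u/4.4,140+v/4.4,z)
print("end",P(367,83,.154),"in",P(378,170,.107))
s=capture("scene");Q=lambda u,v,z:pz(s,240+u/3.2,160+v/3.2,z)
print("scene end",Q(507,134,.154),"in",Q(466,212,.107))
# two-view end
o1,d1=ray(c,270+367/4.4,140+83/4.4);o2,d2=ray(s,240+507/3.2,160+134/3.2)
t=np.linalg.lstsq(np.c_[d1,-d2],o2-o1,rcond=None)[0];print(o1+d1*t[0],o2+d2*t[1])
xa=np.array([.962,.273]);piv=np.array([.531,-.0665]);print("pred end",piv+.06*xa,"in",piv+.019*xa)
E
python3 st.py .572 -.054 .211 195.9
```

```text
end [ 0.59534816 -0.049333    0.154     ] in [ 0.55092236 -0.06037309  0.107     ]
scene end [ 0.58800263 -0.05876128  0.154     ] in [ 0.55903154 -0.06189653  0.107     ]
[ 0.59680371 -0.05002034  0.14714235] [ 0.5967052  -0.04994531  0.14711392]
pred end [ 0.58872 -0.05012] in [ 0.549278 -0.061313]
t 11.05 tcp [ 0.4397 -0.0429  0.2055] yaw -164.1 tilt [ 0.001  0.001 -1.   ] F [-0.3 -0.7 -0.7] w 0.003 j [ 16.   5. -25.  -0. -60. -90.]
(array([-0.1242, -0.0468, -0.0056]), np.float64(-0.001))
```

Emit:
jog_arm(
  moves=[
    [1,-0.013,-0.005,0,0,0,0.03],
    [1,-0.028,-0.0105,0,0,0,0.06],
    [1,-0.044,-0.0165,0,0,0,0.1],
    [1,-0.06,-0.0225,0,0,0,0.14],
    [1,-0.076,-0.0285,0,0,0,0.18],
    [1,-0.092,-0.0345,0,0,0,0.22],
    [1,-0.106,-0.04,0,0,0,0.26],
    [1,-0.118,-0.0445,0,0,0,0.278],
    [1,-0.126,-0.0475,0,0,0,0.278],
    [1,-0.126,-0.0475,0,0,0,0.278],
  ],
)

```text
time_s: 11.88
tcp_pos: [0.5751, -0.0545, 0.2038]
ee_rot: [[-1.0, 0.001, -0.003], [0.001, 1.0, -0.001], [0.003, -0.001, -1.0]]
wrist_force: [1.0, 0.1, -0.3]
gripper_width: 0.007
```

```bash
python3 st.py .574 -.0545 .155 180;  python3 - <<'E'
from h import *
c=capture("scene")["frame"][140:325,260:495,::-1];cv2.imwrite("pics/s7.png",cv2.resize(c,None,fx=3.2,fy=3.2,interpolation=2))
c=capture("wrist");cv2.imwrite("pics/w7.png",c["frame"][:,:,::-1])
E
```

```text
t 11.88 tcp [ 0.5751 -0.0545  0.2038] yaw 179.9 tilt [ 0.003 -0.001 -1.   ] F [ 1.   0.1 -0.3] w 0.007 j [  11.   18.   -8.    0.  -64. -101.]
(array([0.0009, 0.    , 0.0488]), np.float64(-0.001))
```

View pics/s7.png

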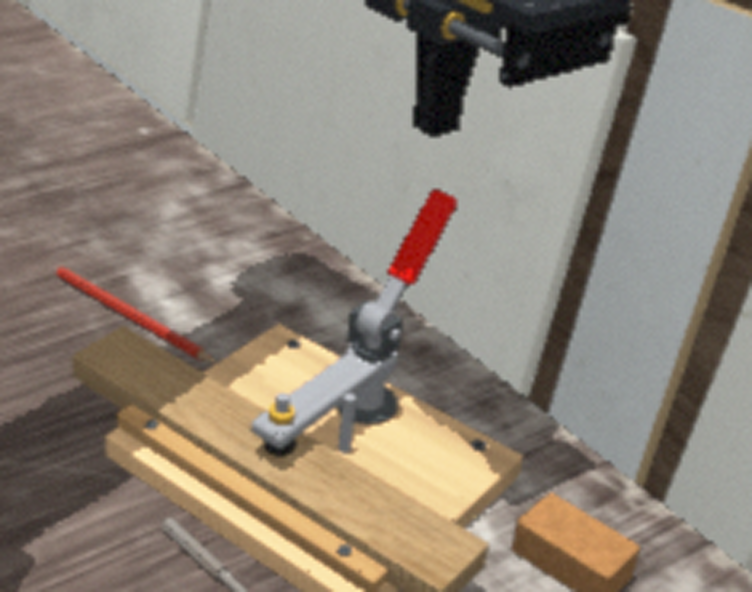

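View pics/w7.png

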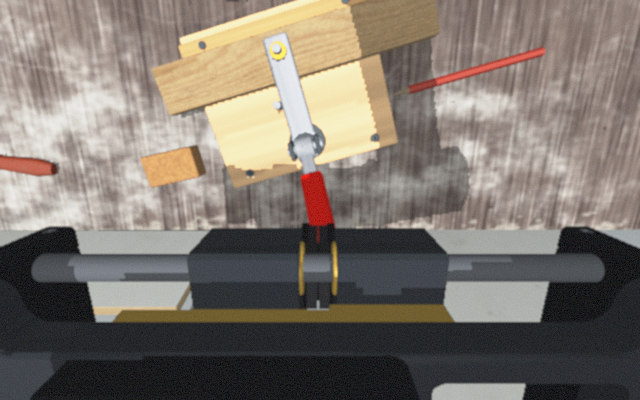

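The fingertip at crop (437,130) is directly above the red grip, and in the wrist view the lever's end at (322,222) is in line with the fingers. I press down in steps.

Emit:
jog_arm(
  moves=[
    [1,0,0,0.01,0,0,0],
    [1,0,0,0.02,0,0,0],
    [1,0,0,0.03,0,0,0],
    [1,0,0,0.038,0,0,0],
    [1,0,0,0.044,0,0,0],
    [1,0,0,0.05,0,0,0],
    [1,0,0,0.055,0,0,0],
    [1,0,0,0.06,0,0,0],
    [1,-0.001,0,0.065,0,0,0],
    [1,-0.002,0,0.07,0,0,0],
  ],
)

```text
time_s: 12.82
tcp_pos: [0.5775, -0.0544, 0.1367]
ee_rot: [[-1.0, 0.001, 0.002], [0.001, 1.0, -0.0], [-0.002, -0.0, -1.0]]
wrist_force: [-0.1, -0.4, 3.3]
gripper_width: 0.006
```

```bash
python3 st.py .588 -.051 .088 180;  python3 - <<'E'
from h import *
c=capture("scene")["frame"][140:325,260:495,::-1];cv2.imwrite("pics/s8.png",cv2.resize(c,None,fx=3.2,fy=3.2,interpolation=2))
E
```

```text
t 12.82 tcp [ 0.5775 -0.0544  0.1367] yaw 180.0 tilt [-0.002 -0.    -1.   ] F [-0.1 -0.4  3.3] w 0.006 j [  11.   22.  -13.    0.  -55. -101.]
(array([-0.0104,  0.0035,  0.0487]), np.float64(-0.001))
```

View pics/s8.png

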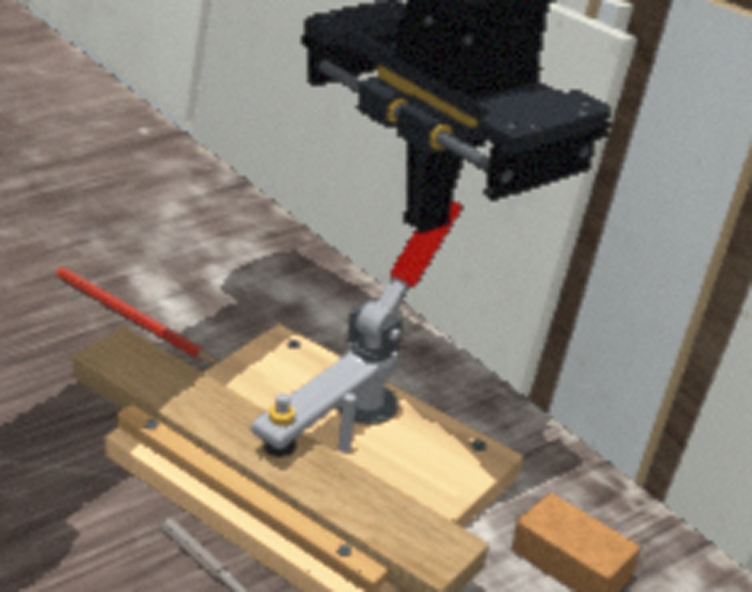

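The finger is on the red grip with a force of 3.3 N, and the lever is starting down.

Emit:
jog_arm(
  moves=[
    [1,-0.001,0.0003,0.005,0,0,0],
    [1,-0.002,0.0006,0.01,0,0,0],
    [1,-0.003,0.001,0.015,0,0,0],
    [1,-0.004,0.0013,0.02,0,0,0],
    [1,-0.005,0.0017,0.025,0,0,0],
    [1,-0.006,0.002,0.03,0,0,0],
    [1,-0.007,0.0023,0.034,0,0,0],
    [1,-0.008,0.0026,0.038,0,0,0],
    [1,-0.009,0.003,0.041,0,0,0],
    [1,-0.01,0.0033,0.044,0,0,0],
  ],
)

```text
time_s: 13.7
tcp_pos: [0.5867, -0.0512, 0.0918]
ee_rot: [[-1.0, 0.001, -0.0], [0.001, 1.0, -0.0], [0.0, -0.0, -1.0]]
wrist_force: [0.6, -1.0, 3.1]
gripper_width: 0.005
```

```bash
python3 st.py;  python3 - <<'E'
from h import *
c=capture("scene")["frame"][140:325,260:495,::-1];cv2.imwrite("pics/s9.png",cv2.resize(c,None,fx=3.2,fy=3.2,interpolation=2))
E
```

```text
t 13.7 tcp [ 0.5867 -0.0512  0.0918] yaw 179.9 tilt [ 0. -0. -1.] F [ 0.6 -1.   3.1] w 0.005 j [  11.   26.  -14.    0.  -50. -101.]
```

View pics/s9.png

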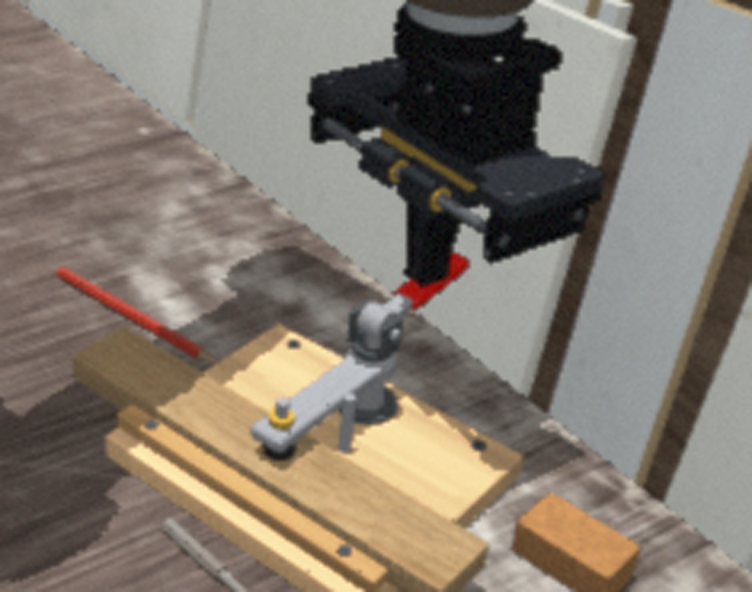

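Almost level now. I press on to the stop in small steps.

Emit:
jog_arm(
  moves=[
    [1,0,0,0.001,0,0,0],
    [1,0,0,0.002,0,0,0],
    [1,0,0,0.003,0,0,0],
    [1,0,0,0.004,0,0,0],
    [1,0,0,0.005,0,0,0],
    [1,0,0,0.0055,0,0,0],
    [1,0,0,0.006,0,0,0],
    [1,0,0,0.006,0,0,0],
    [1,0,0,0.006,0,0,0],
    [1,0,0,0.006,0,0,0],
  ],
)

```text
time_s: 14.58
tcp_pos: [0.5871, -0.0511, 0.0873]
ee_rot: [[-1.0, 0.001, 0.001], [0.001, 1.0, -0.0], [-0.001, -0.0, -1.0]]
wrist_force: [0.2, -0.6, 8.1]
gripper_width: 0.003
```

Emit:
jog_arm(
  moves=[
    [1,0,0,0.0005,0,0,0],
    [1,0,0,0.001,0,0,0],
    [1,0,0,0.0015,0,0,0],
    [1,0,0,0.002,0,0,0],
    [1,0,0,0.002,0,0,0],
    [1,0,0,0.002,0,0,0],
    [1,0,0,0.002,0,0,0],
    [1,0,0,0.002,0,0,0],
    [1,0,0,0.002,0,0,0],
    [1,0,0,0.002,0,0,0],
  ],
)

```text
time_s: 15.42
tcp_pos: [0.5873, -0.0512, 0.0868]
ee_rot: [[-1.0, 0.0, 0.002], [0.0, 1.0, -0.001], [-0.002, -0.001, -1.0]]
wrist_force: [-2.1, 1.6, 14.7]
gripper_width: 0.004
```

Emit:
jog_arm(
  moves=[
    [1,0,0,0.0005,0,0,0],
    [1,0,0,0.001,0,0,0],
    [1,0,0,0.0015,0,0,0],
    [1,0,0,0.002,0,0,0],
    [1,0,0,0.0025,0,0,0],
    [1,0,0,0.0025,0,0,0],
    [1,0,0,0.0025,0,0,0],
    [1,0,0,0.0025,0,0,0],
    [1,0,0,0.0025,0,0,0],
    [1,0,0,0.0025,0,0,0],
  ],
)

```text
time_s: 16.25
tcp_pos: [0.5876, -0.0515, 0.0862]
ee_rot: [[-1.0, -0.001, 0.003], [-0.001, 1.0, -0.001], [-0.003, -0.001, -1.0]]
wrist_force: [-5.0, 0.6, 22.8]
gripper_width: 0.007
```

The force is 22.8 N with almost no motion, so the lever is on its stop. I lift off vertically and move away toward the robot.

Emit:
jog_arm(
  moves=[
    [1,0,0,-0.004,0,0,0],
    [1,0,0,-0.01,0,0,0],
    [1,0,0,-0.02,0,0,0],
    [1,0,0,-0.04,0,0,0],
    [1,0,0,-0.06,0,0,0],
    [1,0,0,-0.085,0,0,0],
    [1,0,0,-0.11,0,0,0],
    [1,0,0,-0.135,0,0,0],
    [1,0,0,-0.15,0,0,0],
    [1,0,0,-0.15,0,0,0],
  ],
)

```text
time_s: 17.08
tcp_pos: [0.5878, -0.0511, 0.2352]
ee_rot: [[-1.0, 0.001, 0.005], [0.001, 1.0, 0.0], [-0.005, 0.0, -1.0]]
wrist_force: [0.9, 0.4, 0.8]
gripper_width: 0.005
```

Emit:
jog_arm(
  moves=[
    [1,0,0.02,0,0,0,0],
    [1,0,0.05,0,0,0,0],
    [1,0,0.08,0,0,0,0],
    [1,0,0.11,0,0,0,0],
    [1,0,0.14,0,0,0,0],
    [1,0,0.17,0,0,0,0],
    [1,0,0.195,0,0,0,0],
    [1,0,0.21,0,0,0,0],
    [1,0,0.22,0,0,0,0],
    [1,0,0.22,0,0,0,0],
  ],
)

```text
time_s: 17.92
tcp_pos: [0.5864, 0.17, 0.2304]
ee_rot: [[-1.0, -0.0, -0.002], [-0.0, 1.0, -0.001], [0.002, -0.001, -1.0]]
wrist_force: [-0.4, 0.4, 0.1]
gripper_width: 0.004
```

```bash
python3 st.py;  python3 - <<'E'
from h import *
c=capture("scene")["frame"][180:345,260:475,::-1];cv2.imwrite("pics/s10.png",cv2.resize(c,None,fx=3.6,fy=3.6,interpolation=2))
c=capture("top")["frame"][140:265,250:430,::-1];cv2.imwrite("pics/t10.png",cv2.resize(c,None,fx=4.4,fy=4.4,interpolation=2))
E
```

```text
t 17.92 tcp [0.5864 0.17   0.2304] yaw -180.0 tilt [ 0.002 -0.001 -1.   ] F [-0.4  0.4  0.1] w 0.004 j [  31.   20.   -1.   -0.  -69. -121.]
```

View pics/s10.png

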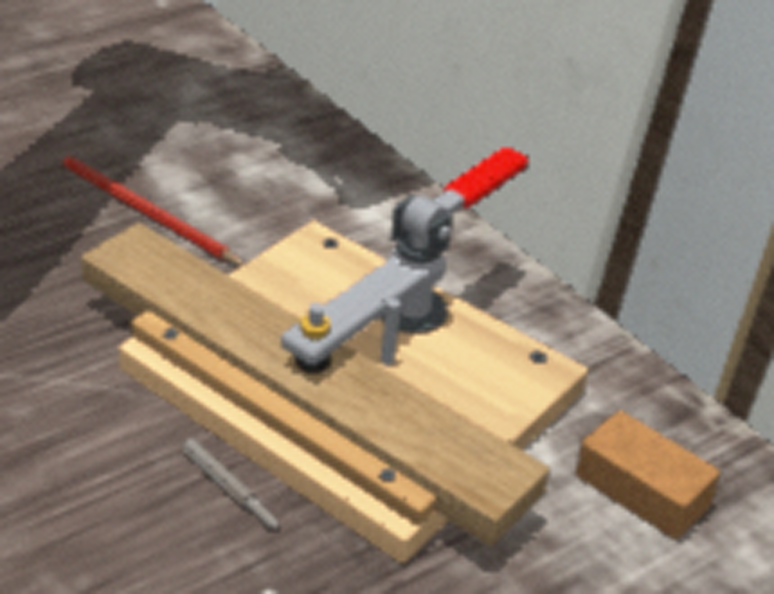

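View pics/t10.png

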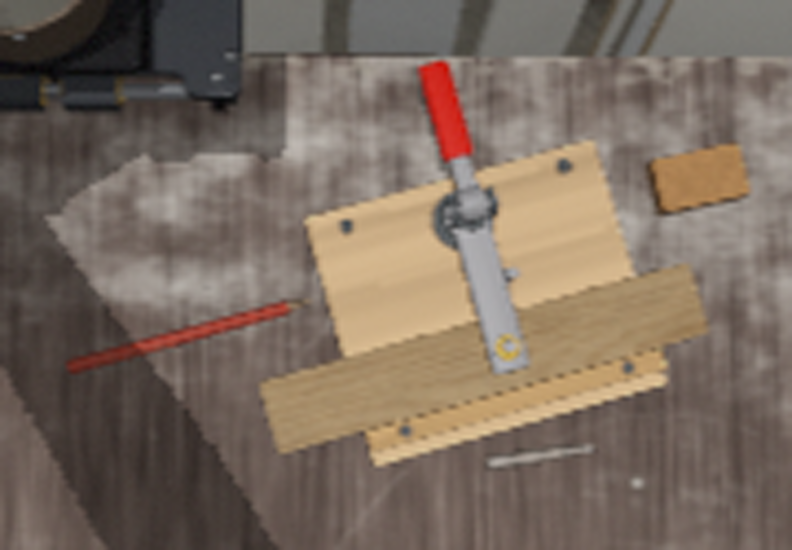

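Strip, cork, bit and pencil appear at the same pixels as before. The strap touches the pin at (512,273), and the lever tip is at top crop (434,65) and scene crop (520,157). Next I check that the lever is level.

Run:
```python
from h import *
c=capture("top");s=capture("scene")
def tri(a,b):
    o1,d1=ray(c,250+a[0]/4.4,140+a[1]/4.4);o2,d2=ray(s,260+b[0]/3.6,180+b[1]/3.6)
    t=np.linalg.lstsq(np.c_[d1,-d2],o2-o1,rcond=None)[0];return (o1+d1*t[0]).round(4),(o2+d2*t[1]).round(4)
print("tip",tri((434,65),(518,155)),"inner",tri((457,158),(455,194)),"nut",tri((508,346),(316,313)))
T=pz(c,250+434/4.4,140+65/4.4,.0875)[:2];print(T,np.linalg.norm(T-[.531,-.0665]))
N=pz(c,250+508/4.4,140+346/4.4,.065)[:2]-[.531,-.0665];print(np.degrees(np.arctan2(-N[1],-N[0])),np.linalg.norm(N))
```

```text
tip (array([ 0.6218, -0.0432,  0.0835]), array([ 0.6254, -0.046 ,  0.0845])) inner (array([ 0.5623, -0.0572,  0.0839]), array([ 0.5658, -0.0597,  0.0847])) nut (array([ 0.4453, -0.09  ,  0.0682]), array([ 0.4486, -0.092 ,  0.0687]))
[ 0.62091816 -0.04285366] 0.09297539971292253
15.60720912377902 0.08874029642619966
```

```bash
python3 -c "
from station import *
print(finish_job())"
```

```text
the job is handed in; nothing more can be done
None
```

The clamp now holds the strip, and I handed the job in at about 18 s of the 48 s allowed. I swung the strap over the strip with the shut fingertips until it met its stop. I then pressed the red lever down to its own stop and moved the arm clear.

Last checks:
- **Strap:** the force rose to about 10 N at the stop. The final views show the strap touching the pin at 15.6° against the jig's 15.9°, which is within measuring error.
- **Lever:** the force rose to about 23 N with almost no further movement. After I let go, both ends of the grip measured 84 mm high, so it is level and stayed down.
- **Loose items:** the strip, cork block, bit and pencil appear at the same image positions as at the start.
- **Disagreement:** the scene and top cameras differed by about 3–5 mm on single points. I relied on contact force rather than the pictures to judge both stops.

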